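# Clamp a resin casting with a slip-clutch thumbscrew

## Task

Get the cream resin casting ready for sawing off its pour block: slide it along the clamp's channel until the block is fully home against the back stop, then turn the winged thumbscrew clockwise (seen from above) until its clutch first slips, and stop there, less than an eighth of a turn into the slip. Leave the casting clamped in place and let go of everything; do not disturb the small plug casting, the glue bottle or the saw.

Things in the scene. Friction and masses are not known exactly. Their poses are not given: they have to be found in the camera images.
- clamp: Fixed hold-down clamp. Origin on the table below the screw axis; +x runs along the channel to the back stop. Plate 12 mm thick, 120 wide, x = -200 to +80 mm. Two rails 10 mm high on the plate, inner faces at y = +-27 mm, x = -185 to +25. Grey column x = +25 to +70, 70 wide. Grey arm 44 wide, x = -22 to +70, 76 to 100 mm above the table; only the thumbscrew is higher.
- casting: Loose cream resin casting, 0.11 to 0.22 kg, on the plate in the channel, 2 mm play to each rail. Origin: centre of the underside of its pour block, 50 x 50 x 26 mm high, which points to the stop. In front (-x) a round engine pod up to 46 mm in diameter, axis 24 mm up, ends in a flat nose at x = -105 mm. Fully home its origin is over the clamp's origin, 12 mm up, and its block is under the ram.
- stop (a point): Centre of the back stop, the front face of the clamp's grey column, 25 mm above the table; it faces the clamp's -x and is 25 mm behind the screw axis.
- nose (a point): Centre of the flat round nose face (38 mm in diameter) of the casting, 24 mm above the casting's underside; the place to push, along the clamp's +x.
- ram: Steel ram under the clamp's arm on the screw axis, foot 18 mm in diameter; origin at the centre of its foot. It does not rotate; it goes down 3.8 mm per radian of the joint screw and presses on the casting's block (top 38 mm above the table).
- screw (a joint): Angle of the spindle, rad, growing clockwise from above (tightening). 0 = ram up (foot 47 mm above the table), starts at 0.1 to 1.5, meets the block at about 2.35, end at 4.0. Stays where it is left (friction 0.04 N m). A steel collar, 42 mm in diameter, on top of the arm turns with it; its small pointer (to 32 mm from the axis) is under the end of the wing at the start.
- clutch (a joint): Slip of the wing on the spindle, rad, growing clockwise from above. Starts at 0 and stays near 0 while wing and collar turn together; once the ram is tight (about 0.10 N m at the wing) the wing turns on alone, away from the collar's pointer, and this grows. Plain friction, no spring: the wing stays where it is left.
- wing_mid (a point): Centre of the thumbscrew's wing, on the screw axis, 136 mm above the table. The wing is a dark steel bar across the axis, 64 mm long, 10 thick, from 115 to 143 mm above the table; it keeps this height as it turns. Pinch it across the bar or push its flank round with a fingertip. Below it a disc 26 mm in diameter (109 to 115 mm), then the collar (100 to 108 mm).
- wing_tip (a point): One end of the wing, 32 mm from the axis, 136 mm above the table (the end that is over the pointer at the start). The other end lies opposite.
- plug: Bystander: small loose oval-topped resin plug on a square base, 55 x 50 x 22 mm, beside the clamp; origin at the centre of its underside.
- glue: Bystander: small white glue bottle, 34 mm in diameter, 75 mm high, beside the clamp; origin at the centre of its underside.
- saw: Bystander: razor saw lying flat on the bench, 260 mm long with a wooden handle; origin below the middle of its length, on the bench.
Things that resemble listed ones, but are neither listed nor needed, are in the scene too. What is meant by the casting is not blue, and is the smaller of those in its own colour.

How it is judged (in metres and radians):
On the way, in this order (a step that is already met when the one before it is completed fails the run):
1. the casting's block is home against the back stop, within 4 mm (x of casting in the frame of clamp above -0.004 m and z of casting in the frame of clamp below 0.016 m and angle between the x axis of casting and the x axis of clamp, either way round below 0.08 rad), for 0.2 s.
2. the thumbscrew is tight on the block and its clutch has slipped a little (all of step 1 and value of joint clutch between 0.1 and 0.85 rad and contact force between ram and casting above 4 N), for 0.1 s.
At the end, for the whole second after the job is handed in: The casting lies flat on the plate with its block within 4 mm of the back stop, straight in the channel and at rest; the ram presses it with more than 4 N; the clutch has slipped by 0.10 to 0.85 rad (all of step 2 and linear speed of casting below 0.01 m/s and velocity of joint clutch below 0.05 rad/s); the robot touches nothing.
It fails at once if the clutch is turned more than 0.85 rad (about an eighth of a turn) past its first slip, or slipped backwards by as much (value of joint clutch above 0.85 rad or value of joint clutch below -0.85 rad).
It fails at once if the plug casting, the glue bottle or the saw is moved by more than 30 mm (distance of any of plug, glue, saw from where it was at the start of the episode above 0.03 m).
It also fails if it takes over 54 s, if anything falls off the work surface, if the arm or the gripper's body presses on something with over 40 N, if the wrist force passes 120 N, or if a joint passes its speed limit or range.

## Robot

A 6-joint arm with a two-finger parallel gripper is mounted at the origin on the work surface. World frame = base frame: x ahead of the robot, y to its left, z up, the work surface at z = 0. Lengths are in m, angles in degrees, forces in N, time in s.
With the tool pointing down it reaches from about 0.375 to 0.9 m from the base axis. Payload 3.1 kg.
Tool frame: the origin (TCP) lies between the finger pads; the fingertips stand 19 mm ahead of it and the grasp point (between the pads) is the TCP; z points along the fingers, x is the direction in which the jaws open and shut, and the axes are right-handed (so a half turn about z gives the same grasp; the last joint's range is limited). The gripper opens to 87 mm and grips with 3 to 60 N. Pads are 19 mm wide; open, the fingers measure 117 mm over their backs; the gripper's body (75 mm by 190 mm) begins 51 mm behind the grasp point.
Start: joints at [62.825, 30.224, 82.088, -0, 67.689, -10.227], TCP at [0.182, 0.598, 0.213] pointing down, gripper open.
Joint ranges: [-176.69, 176.69], [-43.24, 126.21], [12.49, 139.97], [-82, 262], [0, 151.66], [-163.58, 163.58]. Speed limits (degrees/s): [159.86, 159.86, 180, 180, 180, 180].

## Interface

Orientations are given as a 3x3 rotation matrix whose columns are the frame's x, y, z axes.
In Python, from rig import read_state, capture, camera_info, hand_in, spot_in, silhouettes gives the robot as it stands.
- The arm moves only by the shell command python3 -m jog 'ROWS'. ROWS is text: rows parted by semicolons, each of 7 numbers parted by spaces: the shift along the tool's x, y, z in m, then the turn, a rotation vector about the tool's x, y, z in degrees, then the opening, from 0 (shut) to 1 (fully open). A call has 1 to 8 rows; each row is the pose to reach, as a shift and turn from the pose commanded when the call began, along the tool's axes at that moment; what a row does not reach only later rows make up. A row lasts 1/8 s, in which the tool goes at most 62.5 mm and 10.7 degrees, less where a joint would pass 70% of its speed; a pose out of reach is approached as far as the arm can. A call with a gripper value outside its range is refused whole. The fingers move at their own pace and stop on an object; the grip force is fixed at half the most. Time passes only in rows, so rows that repeat a pose let the fingers close. It gives the time, the measured TCP pose, the force and the opening at its end, in the units of the state.
- read_state(): the state, without advancing time (a new reading comes with each control period).
- capture(name): name is "side" or "top" or "wrist"; returns (picture, depth): 480x640x3 uint8, red, green, blue; 480x640 float32, m along the optical axis (not along the pixel's ray), 0 where there is no reading.
- camera_info(name): a dict with "vfov" (degrees; the focal length in pixels is half the picture's height over the tangent of half this angle, whatever the lens; pixels are square), "cx", "cy" (the principal point, pixels), "R" (3x3) and "t" (3): a world point X has camera coordinates R X + t; the wrist camera has in their place "tool_from_camera" (4x4, takes a point from camera to tool coordinates, whose origin is the TCP and whose axes are the tool frame's). Camera axes: x right, y down, z forward; pixel columns grow to the right and rows downward; lengths in m; the calibration is good to about 2 mm. The wrist camera is an equidistant fisheye: a pixel r from the principal point sees the ray r / f radians off the axis. A picture is of the moment at which its call begins: read the wrist's pose just before it. camera_info takes no time and is no camera call.
- hand_in(): hands the job in, once; it reports no verdict.
Trained networks look in the newest picture that a camera, given by its name, has taken for a name from the list of things; names that differ only in an ending like _2 or _b are one class to them, and where a whole thing is asked for, a point or a joint stands for the part that bears it (a point fixed in the world has none). Each returns a list of dicts, best first, with "score" (0 to 1); they miss things now and then, are a little off and sometimes report something else, mostly with a low value. They report only what shows in the picture. A call takes as long as a camera call. They do not tell look-alikes from the thing itself.
- spot_in(label, camera): "centre" ([x, y, z] in m, in world coordinates, good to about 4 mm: the middle of the surface that is visible of it).
- silhouettes(label, camera): "region" (480x640 bool, what is visible of it).
The state is a dict: "time_s": time; "joint_positions": joint angles; "qvel": joint speeds; "tau": joint torques, N m; "position": TCP position; "tcp_rot": TCP orientation; "force": force on the tool from outside, world axes, zero at the start; "moment": the same for the moment, N m; "opening": opening from 0.0 (shut) to 1.0 (fully open).
Only numpy, scipy, OpenCV 4.12 (cv2) and the standard library are available. Lean on these libraries where they do the work, as an engineer would, in place of code of your own. Each camera call takes 0.05 s, during which the arm holds its last target.

## Working session

There is one attempt and no reset: what is moved stays moved. The work goes in short steps, Python scripts to look and compute and a shell command to move; the robot and the scene stay as the last step left them, time stands still between calls to the robot, and variables do not carry over. Pictures are saved under pics/ and viewed, and the job is handed in when it is done.

```bash
ls; mkdir -p pics; python3 - <<'E'
from rig import *
import cv2,numpy as np
s=read_state();print(s['time_s'],s['position'],s['tcp_rot'],s['force'],s['opening'])
for c in("side","top","wrist"):
    p,d=capture(c);cv2.imwrite(f'pics/{c}0.png',p[:,:,::-1]);np.savez(f'/tmp/{c}0.npz',p=p,d=d)
    print(c,camera_info(c))
    for l in("clamp","casting","screw","ram","plug","glue","saw"):
        if c=="wrist":continue
        r=spot_in(l,c);print(l,[(np.round(x['centre'],3).tolist(),round(x['score'],2)) for x in r])
E
```

```text
pics
0.0 [0.18180448 0.59718698 0.21197612] [[ 2.91455674e-01  9.56583851e-01 -9.62013898e-04]
 [ 9.56581996e-01 -2.91457038e-01 -1.91812225e-03]
 [-2.11523049e-03 -3.61197563e-04 -9.99997698e-01]] [0.44213892 0.61347429 0.6445653 ] 0.9952450663348876
side {'vfov': 43.10808453219606, 'cx': 319.70163735155035, 'cy': 235.13922712743434, 'R': array([[ 0.73571101, -0.67727113,  0.005755  ],
       [-0.39986238, -0.44119222, -0.80340494],
       [ 0.54666203,  0.58877266, -0.59540522]]), 't': array([-0.28909126,  0.36351208,  0.86142536])}
clamp [([0.61, 0.082, 0.011], 0.81), ([0.626, 0.241, 0.021], 0.59)]
casting [([0.53, 0.074, 0.04], 0.92), ([0.498, -0.172, 0.032], 0.8), ([0.265, 0.195, 0.034], 0.75)]
screw [([0.629, 0.099, 0.125], 0.62)]
ram []
plug [([0.624, 0.241, 0.019], 0.97)]
glue []
saw [([0.489, 0.486, 0.01], 0.85)]
top {'vfov': 52.95277570215226, 'cx': 325.6725930561369, 'cy': 240.2495110542751, 'R': array([[ 0.04982896, -0.99875582,  0.00197062],
       [-0.97657244, -0.04913558, -0.20950408],
       [ 0.20934025,  0.00851491, -0.97780579]]), 't': array([0.13477981, 0.53919639, 1.08444157])}
clamp [([0.591, 0.1, 0.009], 0.76)]
casting [([0.27, 0.22, 0.05], 0.84), ([0.542, 0.085, 0.045], 0.68), ([0.513, -0.149, 0.036], 0.62)]
screw [([0.63, 0.101, 0.124], 0.76)]
ram [([0.629, 0.245, 0.022], 0.43)]
plug [([0.629, 0.25, 0.022], 0.98)]
glue [([0.615, -0.015, 0.047], 0.51)]
saw [([0.497, 0.492, 0.006], 0.8)]
wrist {'vfov': 65.70646984690485, 'cx': 320.62802935723977, 'cy': 238.04757266621715, 'tool_from_camera': array([[ 9.99999994e-01,  3.15616637e-05,  1.07731218e-04,
         2.60576770e-04],
       [-6.17154113e-05,  9.56194695e-01,  2.92731448e-01,
        -8.04850889e-02],
       [-9.37729278e-05, -2.92731453e-01,  9.56194691e-01,
        -1.70770658e-01],
       [ 0.00000000e+00,  0.00000000e+00,  0.00000000e+00,
         1.00000000e+00]])}
```

View pics/side0.png

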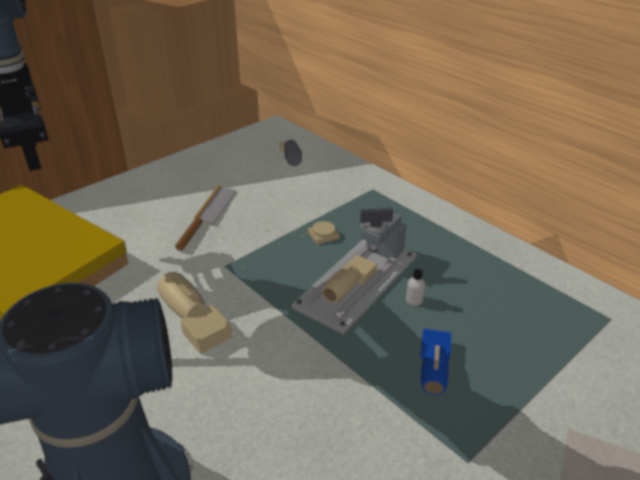

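View pics/top0.png

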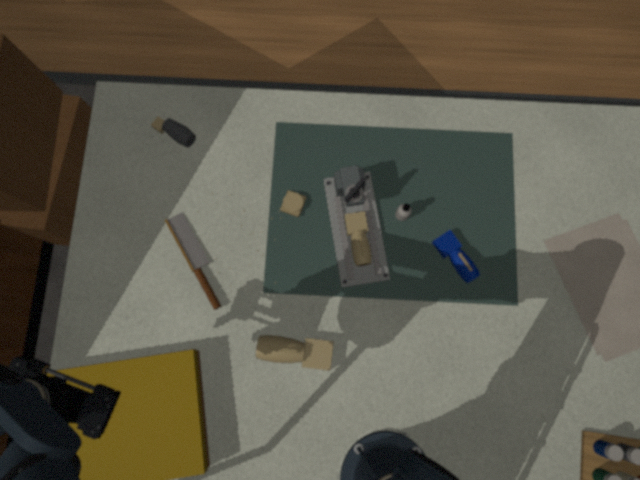

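The casting sits in the clamp's channel at top (358,235), with the glue at (404,211), the plug at (293,203) and the saw at (195,262). Next I'll measure the clamp's pose more precisely.

```bash
cat > h.py <<'E'
import numpy as np
from rig import *
def cloud(d,ci):
    f=240/np.tan(np.radians(ci['vfov'])/2)
    v,u=np.mgrid[0:480,0:640].astype(float)
    X=np.stack([(u-ci['cx'])/f*d,(v-ci['cy'])/f*d,d],-1)
    return (X-ci['t'])@ci['R']
def proj(P,ci):
    f=240/np.tan(np.radians(ci['vfov'])/2)
    c=np.asarray(P)@ci['R'].T+ci['t']
    return np.stack([c[...,0]/c[...,2]*f+ci['cx'],c[...,1]/c[...,2]*f+ci['cy']],-1)
E
python3 - <<'E'
from h import *
import cv2
for c,(x0,y0,x1,y1) in dict(side=(280,190,440,345),top=(310,150,430,300)).items():
    z=np.load(f'/tmp/{c}0.npz');p,d=z['p'],z['d']
    crop=cv2.resize(p[y0:y1,x0:x1,::-1],None,fx=(4 if c=='top' else 3.8),fy=(4 if c=='top' else 3.8),interpolation=cv2.INTER_CUBIC)
    cv2.imwrite(f'pics/{c}0c.png',np.clip(crop*1.6,0,255).astype(np.uint8)[:600])
    W=cloud(d,camera_info(c))
    m=(d>0)&(abs(W[...,0]-.6)<.2)&(abs(W[...,1]-.1)<.12)
    # height bands
    for lo,hi in((.008,.018),(.018,.028),(.03,.045),(.045,.07),(.09,.104),(.128,.15)):
        k=m&(W[...,2]>lo)&(W[...,2]<hi)
        q=W[k]
        if len(q)>5: 
            r=cv2.minAreaRect((q[:,:2]*1000).astype(np.float32)); print(c,lo,hi,len(q),q.mean(0).round(4),r)
E
```

```text
side 0.008 0.018 2824 [0.5462 0.0707 0.0118] ((569.708984375, 75.33645629882812), (279.69805908203125, 200.0500946044922), 26.503726959228516)
side 0.018 0.028 1090 [0.5603 0.0745 0.0218] ((578.1837158203125, 56.30709457397461), (264.5212097167969, 156.30364990234375), 9.065131187438965)
side 0.03 0.045 786 [0.5789 0.0786 0.0377] ((586.321533203125, 77.53556823730469), (187.420654296875, 163.55184936523438), 44.03962707519531)
side 0.045 0.07 829 [0.5603 0.073  0.0542] ((587.3871459960938, 71.94891357421875), (138.53343200683594, 196.72824096679688), 59.41901397705078)
side 0.09 0.104 322 [0.647  0.0932 0.0973] ((657.4114379882812, 93.91649627685547), (46.191627502441406, 101.749267578125), 81.69597625732422)
side 0.128 0.15 278 [0.6321 0.0994 0.1374] ((633.4349365234375, 100.1141357421875), (15.092626571655273, 63.65449142456055), 50.7364501953125)
top 0.008 0.018 2391 [0.5556 0.088  0.0118] ((584.5582275390625, 81.75811004638672), (343.8109436035156, 197.0352325439453), 24.70066261291504)
top 0.018 0.028 926 [0.5549 0.0859 0.0217] ((583.8533935546875, 55.193180084228516), (249.38392639160156, 153.08851623535156), 11.620583534240723)
top 0.03 0.045 528 [0.5777 0.0873 0.038 ] ((602.8843994140625, 48.75209045410156), (223.5394287109375, 149.552978515625), 16.40854835510254)
top 0.045 0.07 597 [0.536  0.0755 0.0537] ((603.221435546875, 50.298316955566406), (225.101806640625, 146.23440551757812), 16.23461151123047)
top 0.09 0.104 438 [0.6688 0.1105 0.099 ] ((658.5477905273438, 108.29756164550781), (93.16946411132812, 47.903873443603516), 11.54001522064209)
top 0.128 0.15 152 [0.6334 0.1027 0.1401] ((635.444091796875, 102.17265319824219), (10.677942276000977, 63.136966705322266), 52.11588668823242)
```

View crops.

View pics/side0c.png

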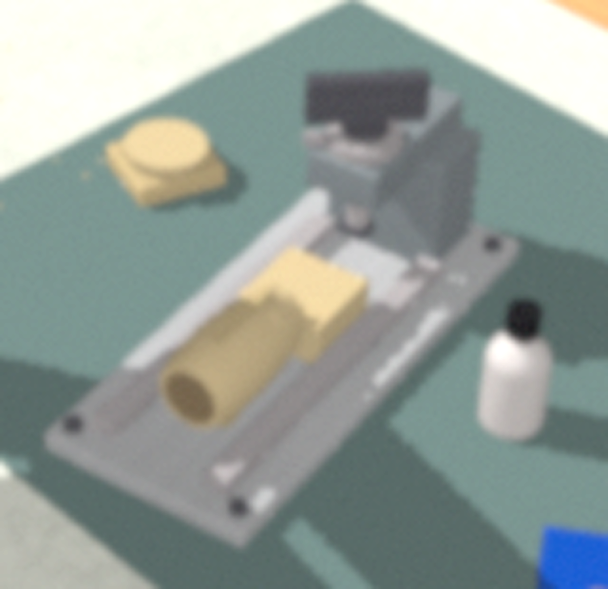

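View pics/top0c.png

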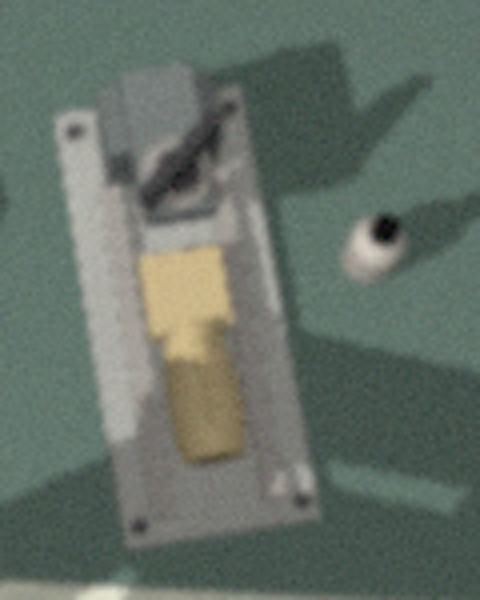

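```bash
python3 - <<'E'
from h import *
import cv2
for c in('side','top'):
    z=np.load(f'/tmp/{c}0.npz');d=z['d'];W=cloud(d,camera_info(c))
    m=(d>0)&(abs(W[...,0]-.6)<.22)&(abs(W[...,1]-.1)<.12)
    def big(lo,hi,near):
        k=(m&(W[...,2]>lo)&(W[...,2]<hi)).astype(np.uint8)
        n,l,st,ce=cv2.connectedComponentsWithStats(k)
        for i in range(1,n):
            if st[i,4]>60:
                q=W[l==i];print(c,near,st[i,4],q.mean(0).round(4),cv2.minAreaRect((q[:,:2]*1000).astype(np.float32)))
    big(.007,.018,'plate');big(.018,.026,'rail');big(.0355,.0405,'block');big(.030,.072,'cast');big(.09,.105,'arm')
E
```

```text
side plate 2606 [0.535  0.0667 0.0117] ((575.3949584960938, 88.16358184814453), (284.6348571777344, 122.07096862792969), 12.054019927978516)
side plate 256 [0.6475 0.1052 0.012 ] ((631.7628784179688, 103.79571533203125), (64.30132293701172, 53.266761779785156), 13.12164306640625)
side rail 328 [0.5407 0.1169 0.0213] ((550.9986572265625, 117.24363708496094), (213.2291717529297, 17.95549964904785), 11.687113761901855)
side rail 661 [0.5709 0.0544 0.0215] ((582.1383056640625, 58.74067687988281), (252.61085510253906, 45.541656494140625), 20.16651725769043)
side block 314 [0.5852 0.0878 0.0377] ((571.4915161132812, 87.25592803955078), (75.52470397949219, 52.6285400390625), 10.419381141662598)
side block 61 [0.4946 0.0611 0.0382] ((497.32366943359375, 58.74151611328125), (29.513187408447266, 61.25481033325195), 61.00931930541992)
side cast 429 [0.6667 0.0871 0.0494] ((661.6947021484375, 93.7411117553711), (52.52454376220703, 79.54600524902344), 41.09885787963867)
side cast 1171 [0.534  0.0739 0.0453] ((543.5528564453125, 81.5472412109375), (136.20526123046875, 52.48996353149414), 10.963946
[... 686 characters left out ...]
83534240723)
top block 280 [0.585  0.0919 0.0378] ((583.1885375976562, 90.67269134521484), (51.87062454223633, 49.70092010498047), 11.384688377380371)
top cast 66 [ 0.616  -0.0144  0.0478] ((619.4779052734375, -13.502300262451172), (11.975858688354492, 30.74287223815918), 88.74310302734375)
top cast 994 [0.5444 0.0839 0.0461] ((544.872314453125, 82.51304626464844), (130.3705291748047, 50.18453598022461), 11.943721771240234)
top arm 369 [0.6786 0.1134 0.0993] ((670.9041748046875, 109.41938781738281), (68.50438690185547, 44.073570251464844), 11.551084518432617)
top arm 70 [0.6172 0.0965 0.0979] ((616.3432006835938, 99.28636169433594), (12.31161880493164, 47.40943908691406), 23.045011520385742)
```

The side and top measurements agree. The clamp origin is at about (0.635, 0.1015) with a yaw of 11.8°, and the wing centre (0.6354, 0.1022) fits that. The casting is about 53 mm short of home, so its nose is at clamp x of about -158 mm. I'll move to a hover in front of the nose with the fingers shut.

```bash
python3 -m jog '-0.06 0.055 0 0 0 -10 0; -0.12 0.11 0 0 0 -20 0; -0.16 0.15 0 0 0 -28.8 0; -0.2 0.19 0 0 0 -28.8 0; -0.24 0.23 0 0 0 -28.8 0; -0.28 0.265 0 0 0 -28.8 0; -0.32 0.305 0 0 0 -28.8 0; -0.36 0.34 0 0 0 -28.8 0'; python3 - <<'E'
from h import *
s=read_state();print(s['joint_positions'],s['position'],s['tcp_rot'].round(4),s['force'])
R=s['tcp_rot'];o=np.array([.635,.1015,0]);a=np.radians(11.8)
T=o+[-.190*np.cos(a),-.190*np.sin(a),.12];print(T,R.T@(T-s['position']))
E
```

```text
time_s: 1.85
position: [0.4038, 0.1524, 0.2134]
tcp_rot: [[-0.205, 0.979, 0.002], [0.979, 0.205, 0.0], [-0.0, 0.002, -1.0]]
force: [0.1, -0.1, 0.9]
opening: 0.173
[ 5.77957230e+00  1.52643136e+01  1.08596739e+02  1.72882719e-03
  5.60324542e+01 -9.60493879e+01] [0.40378076 0.15244417 0.21339949] [[-2.050e-01  9.788e-01  1.800e-03]
 [ 9.788e-01  2.050e-01  2.000e-04]
 [-2.000e-04  1.900e-03 -1.000e+00]] [ 0.09587285 -0.12239617  0.88003624]
[0.4490152  0.06264575 0.12      ] [-0.09714769  0.02569469  0.09346382]
```

```bash
python3 -m jog '-0.05 0.012 0.045 0 0 0 0; -0.097 0.025 0.093 0 0 0 0; -0.097 0.025 0.093 0 0 0 0'; python3 - <<'E'
from h import *
import cv2
s=read_state();print(s['position'],s['force'],s['moment'])
p,d=capture('wrist');cv2.imwrite('pics/w1.png',np.clip(p[:,:,::-1]*1.3,0,255).astype(np.uint8));np.savez('/tmp/w1.npz',p=p,d=d,pos=s['position'],R=s['tcp_rot'])
E
```

```text
time_s: 2.22
position: [0.447, 0.0624, 0.118]
tcp_rot: [[-0.201, 0.98, -0.003], [0.98, 0.201, 0.0], [0.001, -0.003, -1.0]]
force: [0.2, 0.2, 0.4]
opening: 0.007
[0.44703046 0.06244035 0.11796489] [0.15699942 0.23635333 0.3610034 ] [ 0.01929034  0.02998064 -0.03672052]
```

View pics/w1.png

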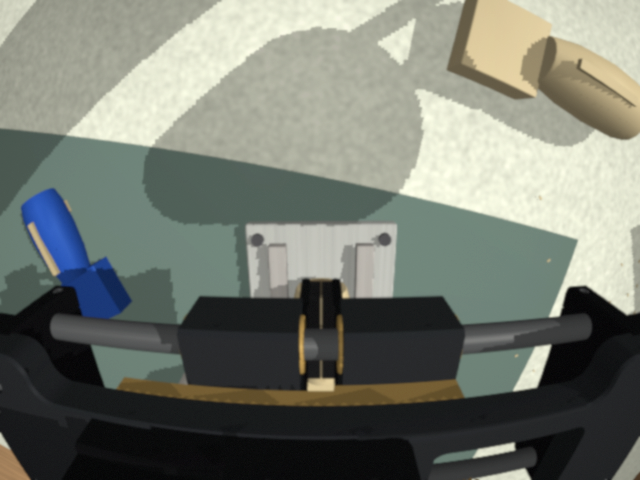

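The view shows the shut fingers at column 321, centred between the rails at columns 278 and 364, and in front of the casting. I'll descend to a TCP height of about 48 mm and then push along tool +y, which is clamp +x.

```bash
python3 -m jog '0 0 0.04 0 0 0 0; 0 0 0.07 0 0 0 0; 0 0 0.07 0 0 0 0' && python3 -m jog '0 0.01 0 0 0 0 0; 0 0.02 0 0 0 0 0; 0 0.03 0 0 0 0 0; 0 0.04 0 0 0 0 0; 0 0.047 0 0 0 0 0; 0 0.054 0 0 0 0 0;0 0.06 0 0 0 0 0; 0 0.06 0 0 0 0 0'; python3 - <<'E'
from h import *
import cv2
s=read_state();a=np.radians(11.8)
q=s['position']-[.635,.1015,0];print('clamp',q[0]*np.cos(a)+q[1]*np.sin(a),-q[0]*np.sin(a)+q[1]*np.cos(a),s['force'])
for c in('side','top'):
    p,d=capture(c);W=cloud(d,camera_info(c))
    cv2.imwrite(f'pics/{c}2.png',np.clip(cv2.resize(p[150:350,240:480,::-1],None,fx=3,fy=3,interpolation=cv2.INTER_CUBIC)*1.5,0,255).astype(np.uint8))
E
```

```text
time_s: 2.65
position: [0.4454, 0.0658, 0.0496]
tcp_rot: [[-0.207, 0.978, -0.003], [0.978, 0.207, 0.001], [0.001, -0.003, -1.0]]
force: [-0.7, 0.5, -0.3]
opening: 0.01
time_s: 3.65
position: [0.5061, 0.0769, 0.0499]
tcp_rot: [[-0.205, 0.979, 0.0], [0.979, 0.205, -0.0], [-0.0, 0.0, -1.0]]
force: [0.7, 0.0, 0.4]
opening: 0.006
clamp -0.13122600601467396 0.002294668803381566 [0.67380698 0.04488171 0.38807553]
```

View pics/side2.png

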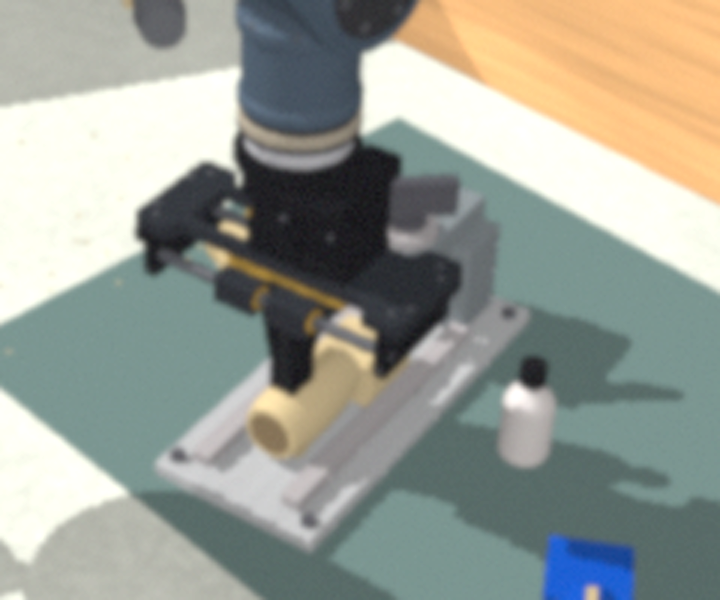

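View pics/top2.png

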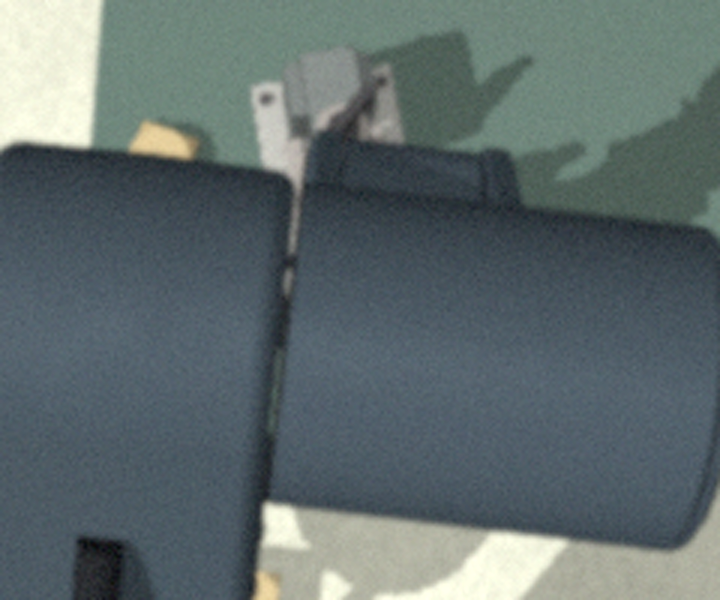

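```bash
python3 - <<'E'
from h import *
import cv2
s=read_state();print(s['time_s'],s['position'],s['joint_positions'],s['force'])
W=cloud(capture('side')[1],camera_info('side'))
a=np.radians(11.8)
P=W-[.635,.1015,0];C=np.stack([P[...,0]*np.cos(a)+P[...,1]*np.sin(a),-P[...,0]*np.sin(a)+P[...,1]*np.cos(a),P[...,2]],-1)
# crop px (x,y)-> full
for x,y in((270,430),(280,410),(300,400),(330,370),(275,330),(290,350),(290,375),(300,360),(360,330),(350,320),(375,385)):
    print((x,y),C[150+y//3,240+x//3].round(4))
p=proj(s['position']+np.array([[0,0,0],[0,0,-.019]]),camera_info('side'));print((p-[240,150])*3)
E
```

```text
3.75 [0.50532078 0.07687937 0.04987725] [-3.89103135e+00  3.67411966e+01  1.05850353e+02 -2.15908157e-03
  3.74313625e+01 -1.05740745e+02] [ 0.45391175 -0.10496357  0.48994261]
(270, 430) [-0.1594 -0.0029  0.0427]
(280, 410) [-0.1513 -0.0039  0.0548]
(300, 400) [-0.1371 -0.0101  0.0554]
(330, 370) [-0.1001 -0.0083  0.0538]
(275, 330) [-0.1418  0.0082  0.1052]
(290, 350) [-0.1427 -0.0037  0.0974]
(290, 375) [-0.1437 -0.0049  0.0771]
(300, 360) [-0.1355 -0.0081  0.085 ]
(360, 330) [-0.0364  0.0086  0.0363]
(350, 320) [-0.0282  0.0234  0.0344]
(375, 385) [-0.0727 -0.0264  0.0313]
[[287.94132902 393.66061323]
 [287.29576892 416.21046643]]
```

```bash
python3 - <<'E'
from h import *
import cv2
s=read_state()
p,d=capture('side');W=cloud(d,camera_info('side'))
a=np.radians(11.8)
P=W-[.635,.1015,0];C=np.stack([P[...,0]*np.cos(a)+P[...,1]*np.sin(a),-P[...,0]*np.sin(a)+P[...,1]*np.cos(a),P[...,2]],-1)
for u in(334,337,340):
  for v in range(240,304,3): print(u,v,C[v,u].round(4),p[v,u])
cv2.imwrite('pics/side3.png',np.clip(cv2.resize(p[220:320,290:400,::-1],None,fx=6,fy=6,interpolation=cv2.INTER_CUBIC)*1.6,0,255).astype(np.uint8))
s=read_state();print(s['position'],s['opening'],s['force'])
p,d=capture('wrist');cv2.imwrite('pics/w3.png',np.clip(p[:,:,::-1]*1.3,0,255).astype(np.uint8))
E
```

```text
334 240 [-0.1575 -0.0078  0.1679] [37 37 37]
334 243 [-0.1565 -0.0072  0.1605] [93 76 39]
334 246 [-0.1548 -0.0063  0.1523] [56 50 42]
334 249 [-0.163  -0.0118  0.1533] [37 40 44]
334 252 [-0.1674 -0.0149  0.1508] [39 40 44]
334 255 [-0.1703 -0.017   0.147 ] [33 33 37]
334 258 [-0.1694 -0.0165  0.1395] [34 35 37]
334 261 [-0.1401  0.0027  0.1044] [29 30 33]
334 264 [-0.1426  0.0009  0.0998] [26 26 28]
334 267 [-0.1376  0.004   0.0878] [27 28 29]
334 270 [-0.1399  0.0023  0.083 ] [27 28 31]
334 273 [-1.43e-01  1.00e-04  7.89e-02] [25 25 27]
334 276 [-0.1414  0.001   0.0701] [29 30 32]
334 279 [-0.1407  0.0013  0.0621] [52 48 40]
334 282 [-0.1447 -0.0015  0.0589] [151 135 104]
334 285 [-0.148  -0.0039  0.055 ] [159 143 110]
334 288 [-0.1534 -0.0077  0.0533] [149 135 104]
334 291 [-0.1582 -0.011   0.0511] [129 115  89]
334 294 [-0.1564 -0.01    0.0418] [98 86 65]
334 297 [-0.1581 -0.0113  0.0361] [92 80 61]
334 300 [-0.1578 -0.0113  0.0284] [107  95  73]
334 303 [-0.1468 -0.0042  0.0086] [108 105  98]
337 240 [-0.1569 -0.0136  0.1702] [32 32 35]
337 243 [-0.16   -0.0158  0.1665] [63 54 
[... 1333 characters left out ...]
 267 [-0.1414 -0.0117  0.098 ] [17 18 19]
340 270 [-0.1368 -0.0089  0.0863] [22 19 21]
340 273 [-0.134  -0.0073  0.0765] [20 17 22]
340 276 [-0.1349 -0.0082  0.0702] [23 22 22]
340 279 [-0.1306 -0.0056  0.0585] [85 76 59]
340 282 [-0.1359 -0.0092  0.0566] [122 110  84]
340 285 [-0.1366 -0.0099  0.05  ] [131 118  92]
340 288 [-0.1435 -0.0145  0.0498] [130 117  91]
340 291 [-0.1481 -0.0178  0.0474] [124 112  87]
340 294 [-0.1516 -0.0202  0.0437] [121 108  84]
340 297 [-0.1505 -0.0197  0.0351] [113 102  79]
340 300 [-0.1473 -0.018   0.0242] [102  94  77]
340 303 [-0.1419 -0.0147  0.0105] [101 101  99]
[0.50516551 0.07688122 0.04989047] 0.0052696146299081375 [-0.3192908   0.3338194   0.22296929]
```

View pics/side3.png

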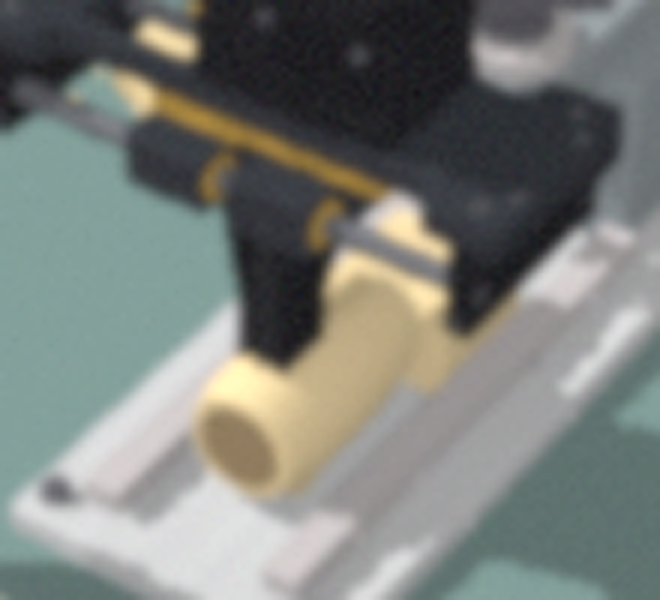

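View pics/w3.png

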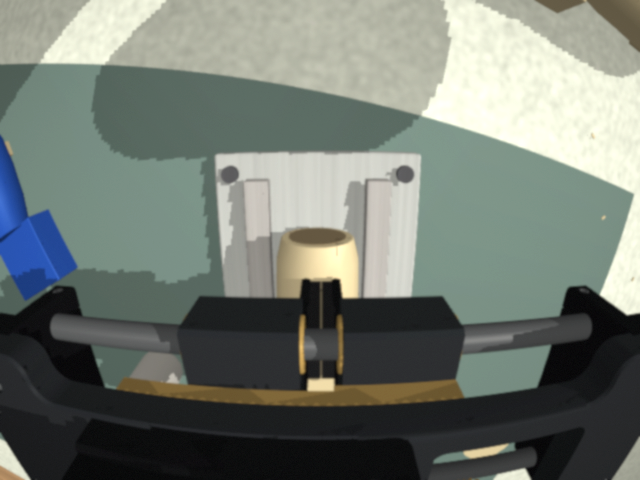

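```bash
python3 - <<'E'
from h import *
import cv2
p,d=capture('side');W=cloud(d,camera_info('side'))
s=read_state();R=s['tcp_rot'];T=(W-s['position'])@R   # tool coords
m=(p.max(2)<60)&(d>0)&(np.linalg.norm(T,axis=2)<.16)
q=T[m];print(len(q))
for z0 in np.arange(-.15,.03,.01):
    k=q[(q[:,2]>=z0)&(q[:,2]<z0+.01)]
    if len(k): print(round(z0,3),len(k),k.min(0).round(3),k.max(0).round(3))
# start picture
z=np.load('/tmp/side0.npz');p,d=z['p'],z['d'];W=cloud(d,camera_info('side'))
T=(W-[.1818,.5972,.212])@np.array([[.2915,.9566,-.001],[.9566,-.2915,-.0019],[-.0021,-.0004,-1]])
m=(p.max(2)<70)&(d>0)&(np.linalg.norm(T,axis=2)<.16)
q=T[m];print('start',len(q))
for z0 in np.arange(-.15,.04,.01):
    k=q[(q[:,2]>=z0)&(q[:,2]<z0+.01)]
    if len(k): print(round(z0,3),len(k),k.min(0).round(3),k.max(0).round(3))
E
```

```text
3388
-0.15 238 [-0.053 -0.029 -0.15 ] [ 0.017  0.02  -0.14 ]
-0.14 230 [-0.052 -0.029 -0.14 ] [ 0.016  0.02  -0.13 ]
-0.13 1156 [-0.097 -0.041 -0.13 ] [ 0.09   0.037 -0.12 ]
-0.12 437 [-0.097 -0.04  -0.12 ] [ 0.092  0.038 -0.11 ]
-0.11 267 [-0.095 -0.041 -0.11 ] [ 0.088  0.034 -0.1  ]
-0.1 288 [-0.089 -0.041 -0.1  ] [ 0.084  0.128 -0.09 ]
-0.09 249 [-0.089 -0.04  -0.09 ] [ 0.084  0.137 -0.08 ]
-0.08 62 [-0.02   0.117 -0.079] [ 0.005  0.139 -0.07 ]
-0.07 55 [-0.014 -0.009 -0.07 ] [ 0.016  0.14  -0.061]
-0.06 50 [-0.017 -0.013 -0.059] [ 0.013  0.13  -0.05 ]
-0.05 60 [-0.025 -0.014 -0.05 ] [ 0.011  0.136 -0.04 ]
-0.04 48 [-0.025 -0.013 -0.04 ] [ 0.007  0.143 -0.03 ]
-0.03 104 [-0.133 -0.012 -0.03 ] [ 0.005  0.155 -0.02 ]
-0.02 53 [-0.132 -0.013 -0.02 ] [ 0.005  0.089 -0.012]
0.0 1 [-0.028  0.156  0.008] [-0.028  0.156  0.008]
start 2442
-0.15 159 [-0.056 -0.021 -0.15 ] [-0.004  0.023 -0.14 ]
-0.14 170 [-0.057 -0.024 -0.14 ] [ 0.01   0.025 -0.13 ]
-0.13 624 [-0.1  -0.03 -0.13] [ 0.084  0.038 -0.12 ]
-0.12 274 [-0.099 -0.034 -0.12 ] [ 0.074  0.038 -0.11 ]
-0.11 255 [-0.098 -0.036 -0.11 ] [ 0.084  0.038 -0.1  ]
-0.1 317 [-0.092 -0.037 -0.1  ] [ 0.087  0.038 -0.09 ]
-0.09 251 [-0.094 -0.037 -0.09 ] [ 0.053  0.038 -0.08 ]
-0.08 19 [-0.087 -0.032 -0.08 ] [-0.082  0.034 -0.078]
-0.07 43 [-0.065 -0.01  -0.067] [-0.056  0.011 -0.06 ]
-0.06 63 [-0.064 -0.01  -0.06 ] [-0.049  0.012 -0.05 ]
-0.05 52 [-0.06 -0.01 -0.05] [-0.052  0.011 -0.04 ]
-0.04 56 [-0.058 -0.01  -0.04 ] [-0.05   0.011 -0.031]
-0.03 68 [-0.06  -0.011 -0.03 ] [-0.048  0.011 -0.02 ]
-0.02 59 [-0.06  -0.011 -0.02 ] [ 0.045  0.011 -0.01 ]
-0.01 7 [-0.051 -0.01  -0.01 ] [ 0.051  0.012 -0.008]
```

```bash
python3 - <<'E'
from h import *
import cv2
z=np.load('/tmp/side0.npz');p,d=z['p'],z['d'];W=cloud(d,camera_info('side'))
cv2.imwrite('pics/s0g.png',np.clip(cv2.resize(p[70:210,0:130,::-1],None,fx=4.2,fy=4.2,interpolation=cv2.INTER_CUBIC)*1.6,0,255).astype(np.uint8))
P=np.array([.1818,.5972,.212]);R=np.array([[.2915,.9566,-.001],[.9566,-.2915,-.0019],[-.0021,-.0004,-1]])
for t in((0,0,0),(.05,0,.019),(-.05,0,.019),(0,0,-.051)):
    print(t,(proj(P+R@np.array(t),camera_info('side'))-[0,70])*4.2)
E
```

```text
(0, 0, 0) [141.04883715 385.97819706]
(0.05, 0, 0.019) [142.25783349 373.90758629]
(-0.05, 0, 0.019) [162.67717142 471.96833866]
(0, 0, -0.051) [110.15472205 287.32388921]
```

View pics/s0g.png

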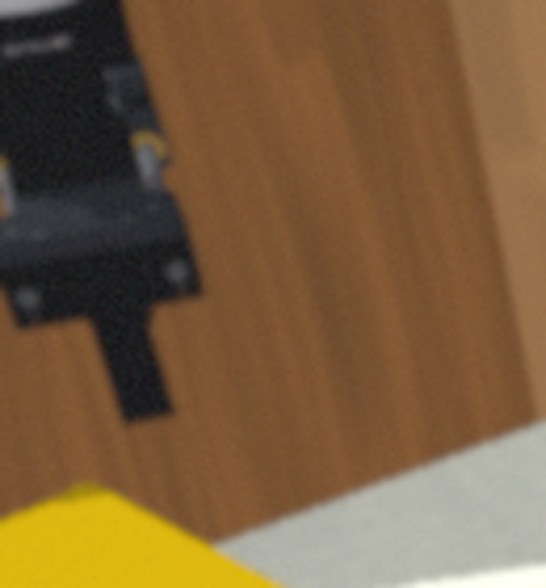

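The depth images contradict the stated tool geometry. At the start and now, the fingertips end about 10 mm behind the reported TCP, not 19 mm ahead of it. So the fingers passed over the pod, whose top is at 59 mm, and the casting hasn't moved. From here I'll take the tip as TCP z + 10 mm, retreat, and go lower.

```bash
python3 -m jog '0 0 -0.01 0 0 0 0; -0.002 -0.03 -0.01 0 0 0 0; -0.002 -0.061 -0.01 0 0 0 0; -0.002 -0.061 -0.01 0 0 0 0; -0.002 -0.061 0.02 0 0 0 0; -0.002 -0.061 0.032 0 0 0 0; -0.002 -0.061 0.032 0 0 0 0'; python3 - <<'E'
from h import *
import cv2
s=read_state();a=np.radians(11.8)
q=s['position']-[.635,.1015,0];print('clamp',q[0]*np.cos(a)+q[1]*np.sin(a),-q[0]*np.sin(a)+q[1]*np.cos(a),q[2],s['force'])
p,d=capture('side')
cv2.imwrite('pics/side4.png',np.clip(cv2.resize(p[190:330,270:430,::-1],None,fx=4,fy=4,interpolation=cv2.INTER_CUBIC)*1.6,0,255).astype(np.uint8))
E
```

```text
time_s: 4.82
position: [0.4466, 0.0625, 0.0174]
tcp_rot: [[-0.205, 0.979, -0.001], [0.979, 0.205, 0.0], [0.0, -0.001, -1.0]]
force: [0.1, -0.4, -0.2]
opening: 0.002
clamp -0.19235713340132787 0.00030490084838811354 0.017404806986416575 [ 0.11247997 -0.38376887 -0.18271558]
```

View pics/side4.png

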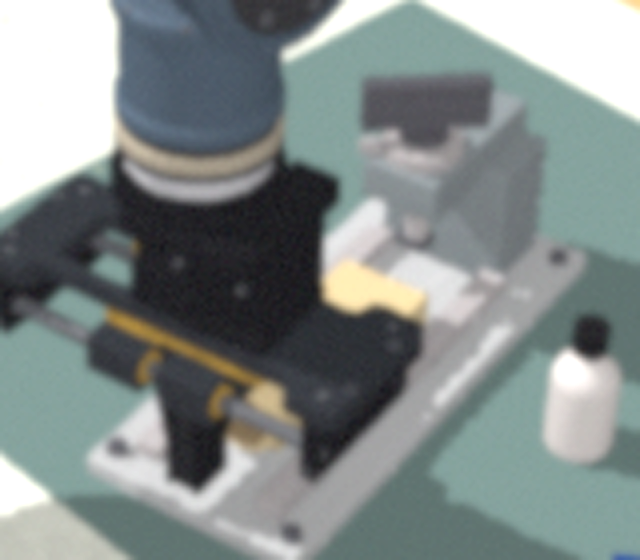

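The fingers are now in front of the nose, with the tip at (195,485) just above the plate. Pushing to about 6 mm short of home.

```bash
python3 -m jog '0 0.015 0 0 0 0 0; 0 0.025 0 0 0 0 0; 0 0.034 0 0 0 0 0; 0 0.042 0 0 0 0 0; 0 0.05 0 0 0 0 0; 0 0.058 0 0 0 0 0;0 0.065 0 0 0 0 0; 0 0.07 0 0 0 0 0'; python3 - <<'E'
from h import *
import cv2
s=read_state();a=np.radians(11.8)
q=s['position']-[.635,.1015,0];print('clamp',q[0]*np.cos(a)+q[1]*np.sin(a),-q[0]*np.sin(a)+q[1]*np.cos(a),q[2],s['force'])
p,d=capture('side')
cv2.imwrite('pics/side5.png',np.clip(cv2.resize(p[190:330,270:430,::-1],None,fx=4,fy=4,interpolation=cv2.INTER_CUBIC)*1.6,0,255).astype(np.uint8))
E
```

```text
time_s: 5.88
position: [0.5154, 0.0769, 0.0179]
tcp_rot: [[-0.205, 0.979, 0.0], [0.979, 0.205, -0.0], [-0.0, 0.0, -1.0]]
force: [-2.5, -0.7, 1.3]
opening: 0.002
clamp -0.12206399484639643 0.00034409801181690264 0.017915814915862503 [-2.48110196 -0.66394971  1.32993499]
```

View pics/side5.png

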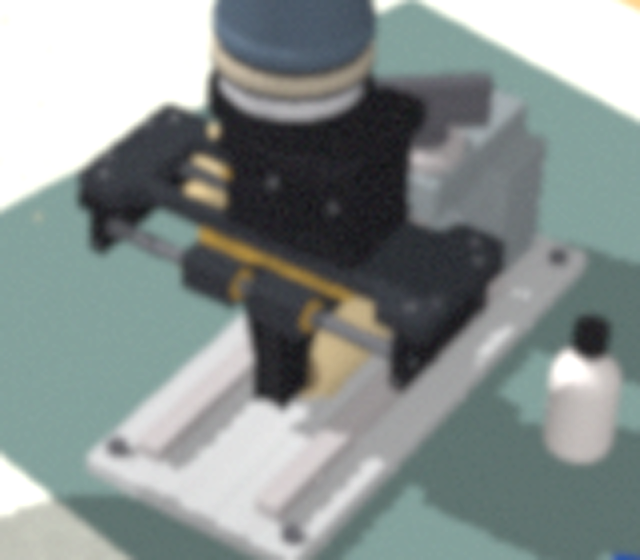

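The casting is moving with about 2.5 N of drag. I'll advance in fine steps until the stop's force shows.

```bash
python3 -m jog '0 0.002 0 0 0 0 0; 0 0.003 0 0 0 0 0; 0 0.004 0 0 0 0 0; 0 0.004 0 0 0 0 0';  python3 -m jog '0 0.001 0 0 0 0 0; 0 0.002 0 0 0 0 0; 0 0.002 0 0 0 0 0'; python3 -m jog '0 0.001 0 0 0 0 0; 0 0.001 0 0 0 0 0'
```

```text
time_s: 6.42
position: [0.5193, 0.0776, 0.0179]
tcp_rot: [[-0.205, 0.979, 0.001], [0.979, 0.205, 0.0], [-0.0, 0.001, -1.0]]
force: [-1.7, 0.5, 0.3]
opening: 0.004
time_s: 6.8
position: [0.521, 0.078, 0.0179]
tcp_rot: [[-0.205, 0.979, 0.001], [0.979, 0.205, 0.0], [-0.0, 0.001, -1.0]]
force: [-1.4, 0.2, -1.2]
opening: 0.004
time_s: 7.05
position: [0.5218, 0.0782, 0.0179]
tcp_rot: [[-0.205, 0.979, 0.0], [0.979, 0.205, 0.0], [-0.0, 0.0, -1.0]]
force: [-0.0, 0.2, -0.2]
opening: 0.004
```

```bash
for i in 1; do python3 -m jog '0 0.001 0 0 0 0 0; 0 0.002 0 0 0 0 0; 0 0.002 0 0 0 0 0'|egrep 'pos|force'; done;  python3 -m jog '0 0.001 0 0 0 0 0; 0 0.001 0 0 0 0 0'|egrep 'pos|force'
```

```text
position: [0.5217, 0.0783, 0.0179]
force: [-4.9, -3.2, 3.4]
position: [0.5217, 0.0784, 0.0179]
force: [-6.4, -4.4, 4.6]
```

The stop has been reached. Motion stalled at clamp x = -115.6 mm while the force rose to about 8 N, which matches the expected home position. Now I'll back off, rise and look.

```bash
python3 -m jog '0 -0.01 0 0 0 0 0; 0 -0.028 0 0 0 0 0; 0 -0.028 -0.06 0 0 0 0; 0 -0.028 -0.12 0 0 0 0; 0 -0.04 -0.165 0 0 0 0.4; 0 -0.08 -0.165 0 0 0 0.4;  0 -0.08 -0.165 0 0 0 0.4'; python3 - <<'E'
from h import *
import cv2
s=read_state();a=np.radians(11.8)
q=s['position']-[.635,.1015,0];print('clamp',q[0]*np.cos(a)+q[1]*np.sin(a),-q[0]*np.sin(a)+q[1]*np.cos(a),q[2],s['force'],s['moment'])
p,d=capture('side');W=cloud(d,camera_info('side'))
P=W-[.635,.1015,0];C=np.stack([P[...,0]*np.cos(a)+P[...,1]*np.sin(a),-P[...,0]*np.sin(a)+P[...,1]*np.cos(a),P[...,2]],-1)
r=silhouettes('casting','side')
for x in r:
    q=C[x['region']&(d>0)];print(x['score'],q.min(0),np.percentile(q,3,axis=0),np.percentile(q,97,axis=0))
cv2.imwrite('pics/side6.png',np.clip(cv2.resize(p[190:330,270:430,::-1],None,fx=4,fy=4,interpolation=cv2.INTER_CUBIC)*1.6,0,255).astype(np.uint8))
E
```

```text
time_s: 8.55
position: [0.4435, 0.0627, 0.1835]
tcp_rot: [[-0.205, 0.979, -0.0], [0.979, 0.205, 0.0], [0.001, -0.0, -1.0]]
force: [-0.1, 0.8, -0.1]
opening: 0.263
clamp -0.19534446954604007 0.0011581447243980414 0.18346161782324208 [-0.09606795  0.76258458 -0.13312169] [ 0.06961623 -0.0301253  -0.00659926]
0.93 [-0.38758728  0.09726433 -0.00225911] [-0.3825417   0.10300703  0.00500716] [-0.30634452  0.26331656  0.06373297]
0.75 [-0.10881117 -0.02641476  0.00974472] [-0.10626669 -0.02468313  0.01846234] [0.02094759 0.02332282 0.06003983]
0.63 [-0.24027247 -0.27300758 -0.00264996] [-0.23569668 -0.26765851  0.01290239] [-0.11662287 -0.19300086  0.0484643 ]
0.55 [-0.20718591  0.35034772 -0.00340247] [-0.20124536  0.35709786  0.00319622] [0.03305923 0.45337661 0.02205811]
```

View pics/side6.png

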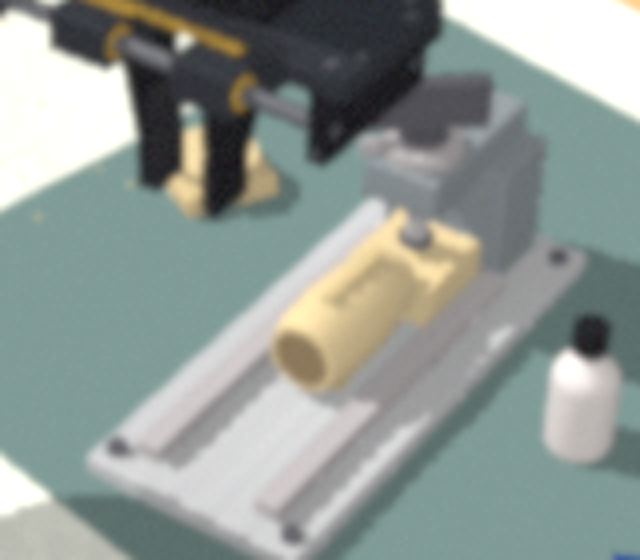

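The casting is home: its nose is at clamp x of about -106 mm, the ram is over the block, and nothing else moved. Next I'll go above the wing and turn the tool so the jaws are across the bar.

```bash
python3 -m jog '0 0.03 0.005 0 0 10 0.5; 0 0.06 0.005 0 0 20 0.5; 0 0.09 0.005 0 0 30 0.5; 0 0.12 0.005 0 0 40 0.5; 0 0.16 0.005 0 0 50 0.5; -0.001 0.196 0.005 0 0 50 0.5; -0.001 0.196 0.005 0 0 50 0.5;  -0.001 0.196 0.005 0 0 50 0.5'; python3 - <<'E'
from h import *
import cv2
s=read_state();print(s['position'],s['joint_positions'],np.degrees(np.arctan2(s['tcp_rot'][1,0],s['tcp_rot'][0,0])),s['force'],s['moment'])
p,d=capture('side')
cv2.imwrite('pics/side7.png',np.clip(cv2.resize(p[150:290,300:460,::-1],None,fx=4,fy=4,interpolation=cv2.INTER_CUBIC)*1.6,0,255).astype(np.uint8))
p,d=capture('wrist');cv2.imwrite('pics/w7.png',np.clip(p[:,:,::-1]*1.3,0,255).astype(np.uint8))
E
```

```text
time_s: 9.65
position: [0.6378, 0.1018, 0.1768]
tcp_rot: [[0.618, 0.787, -0.002], [0.787, -0.618, 0.0], [-0.001, -0.002, -1.0]]
force: [-0.1, 0.1, 0.2]
opening: 0.497
[0.63782217 0.1018255  0.17683335] [-8.26957591e-01  3.41494810e+01  8.08450144e+01  4.07877685e-03
  6.51138575e+01 -5.26944332e+01] 51.865804059117345 [-0.08986931  0.07601672  0.20123946] [-0.01843921 -0.00034025 -0.01985454]
```

View pics/side7.png

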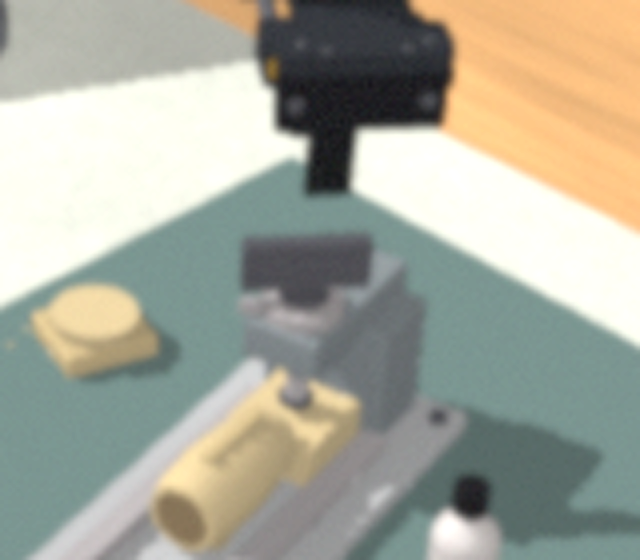

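View pics/w7.png

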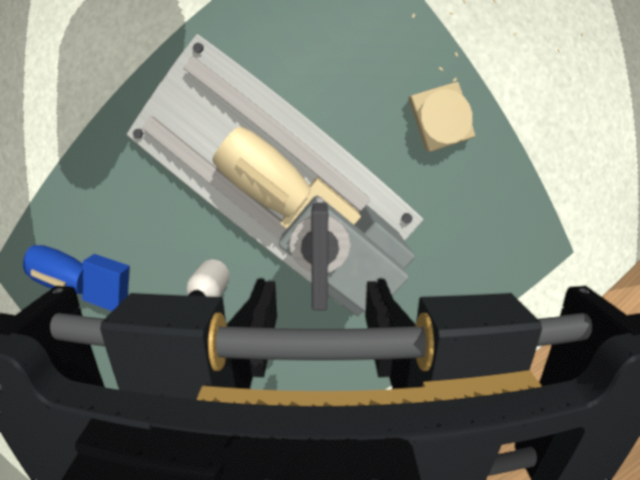

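The bar lies vertical at columns 319-320, midway between the fingers. I'll get the wing's place in tool coordinates from the wrist depth.

```bash
cat >> h.py <<'E'
def wcloud(d):
    ci=camera_info('wrist');f=240/np.tan(np.radians(ci['vfov'])/2)
    v,u=np.mgrid[0:480,0:640].astype(float);x=u-ci['cx'];y=v-ci['cy'];r=np.hypot(x,y)+1e-9
    t=np.tan(r/f);X=np.stack([x/r*t*d,y/r*t*d,d],-1)
    M=ci['tool_from_camera'];return X@M[:3,:3].T+M[:3,3]
E
python3 - <<'E'
from h import *
import cv2
s=read_state()
p,d=capture('wrist');T=wcloud(d)
r=silhouettes('wing_tip','wrist')
for x in r: print(x['score'],x['region'].sum(),T[x['region']&(d>0)].mean(0))
h=s['position'][2]-T[...,2]
for n,lo,hi in(('wing',.133,.153),('arm',.094,.104),):
    for off in(0,.028,-.028):
        m=(d>0)&(h+off>lo)&(h+off<hi)&(abs(T[...,0])<.1)&(abs(T[...,1])<.1); m[300:]&=False
        k,l,st,ce=cv2.connectedComponentsWithStats(m.astype(np.uint8))
        for i in range(1,k):
            if st[i,4]>400:
                q=T[l==i];print(n,off,st[i],q.mean(0).round(4),cv2.minAreaRect((q[:,:2]*1000).astype(np.float32)))
for u,v in((319,225),(319,250),(319,290),(350,200),(385,275),(430,280),(420,195)):print(u,v,T[v,u].round(4),(s['position']+s['tcp_rot']@T[v,u]).round(4))
E
```

```text
0.74 2218 [-0.00038052 -0.00582603  0.04205253]
wing 0 [ 311  208   18   92 1608] [-0.0004 -0.0077  0.0358] ((-0.32828187942504883, -5.577953338623047), (10.25200080871582, 56.92808532714844), 0.43830952048301697)
wing 0.028 [289 217  22  55 841] [-0.0124 -0.0031  0.0685] ((-14.039921760559082, -1.8313159942626953), (14.659097671508789, 38.818870544433594), 0.49246469140052795)
wing 0.028 [328 217  23  55 870] [ 0.0117 -0.0029  0.0685] ((13.128047943115234, -1.7993335723876953), (14.91210651397705, 39.07255172729492), 0.7687563300132751)
arm 0 [ 328  208   81   92 3000] [0.0313 0.0178 0.0786] ((22.276670455932617, 16.958505630493164), (80.56842803955078, 44.55208969116211), 39.82355499267578)
319 225 [-0.0006 -0.0254  0.0353] [0.6169 0.1169 0.1422]
319 250 [-0.0006 -0.01    0.0358] [0.6289 0.1074 0.1416]
319 290 [-0.0007  0.0156  0.0352] [0.649  0.0916 0.1422]
350 200 [ 0.0267 -0.0162  0.1561] [0.6407 0.1327 0.0213]
385 275 [0.0474 0.0238 0.0778] [0.6851 0.1243 0.0995]
430 280 [0.1149 0.0716 0.1763] [0.7643 0.1479 0.0009]
420 195 [ 0.0969 -0.0179  0.1771] [6.828e-01 1.890e-01 2.000e-04]
```

```bash
python3 - <<'E'
from h import *
s=read_state()
p,d=capture('side');W=cloud(d,camera_info('side'));T=(W-s['position'])@s['tcp_rot']
for x in(-.022,-.03):
  for z in(.019,-.01): print(x,z,(proj(s['position']+s['tcp_rot']@np.array([x,0,z]),camera_info('side'))-[300,150])*4)
for y in range(100,250,8):
    v=150+y//4;u=300+328//4;print(y,T[v,u].round(4),p[v,u])
p,d=capture('wrist');T=wcloud(d)
m=(d>0)&(abs(T[...,1])<.02)&(abs(T[...,0])<.05)&(abs(T[...,0])>.012)
for z0 in np.arange(-.08,.03,.01):
    k=T[m&(T[...,2]>z0)&(T[...,2]<z0+.01)]
    if len(k):print(z0.round(3),len(k),k.min(0).round(3),k.max(0).round(3))
E
```

```text
-0.022 0.019 [317.5543862  233.83862263]
-0.022 -0.01 [321.55642511 182.54603569]
-0.03 0.019 [320.20213064 243.27150355]
-0.03 -0.01 [324.26708291 191.83260801]
100 [-0.0877 -0.0133 -0.0946] [20 18 20]
108 [-0.0871 -0.0129 -0.0902] [20 21 25]
116 [-0.086  -0.0124 -0.0856] [18 15 20]
124 [-0.0868 -0.0123 -0.0821] [18 20 19]
132 [-0.0313 -0.0007 -0.0435] [19 19 21]
140 [-0.0331 -0.0008 -0.0403] [15 17 21]
148 [-0.0315 -0.0002 -0.035 ] [19 20 21]
156 [-0.0323 -0.     -0.0311] [20 19 18]
164 [-0.0315  0.0004 -0.0263] [18 15 18]
172 [-0.032   0.0006 -0.0222] [17 19 22]
180 [-0.0332  0.0007 -0.0186] [17 16 19]
188 [-0.0309  0.0014 -0.0126] [38 43 43]
196 [0.2516 0.0601 0.1782] [71 86 84]
204 [0.2473 0.0596 0.1812] [77 94 91]
212 [0.2316 0.0568 0.1765] [77 94 91]
220 [0.229  0.0566 0.1806] [77 94 91]
228 [0.2158 0.0543 0.1774] [73 86 85]
236 [-0.0042  0.0088  0.0327] [62 65 68]
244 [-0.0078  0.0084  0.0349] [57 55 59]
-0.08 523 [-0.027 -0.014 -0.08 ] [ 0.028  0.005 -0.07 ]
-0.07 414 [-0.027 -0.007 -0.07 ] [ 0.027  0.012 -0.06 ]
-0.06 975 [-0.034 -0.012 -0.06 ] [ 0.036  0.011 -0.05 ]
-0.05 823 [-0.035 -0.012 -0.05 ] [ 0.035  0.01  -0.04 ]
-0.04 755 [-0.032 -0.012 -0.04 ] [ 0.033  0.003 -0.03 ]
-0.03 644 [-0.03  -0.012 -0.03 ] [ 0.031  0.009 -0.02 ]
-0.02 554 [-0.03  -0.012 -0.02 ] [ 0.031  0.009 -0.01 ]
-0.01 68 [-0.03  -0.011 -0.01 ] [ 0.03   0.004 -0.007]
```

Both cameras agree that the tips are at tool z ≈ -9 mm. I'll shift 2 mm onto the screw axis, descend so the tips reach about 120 mm, and pinch.

```bash
python3 -m jog '-0.0005 -0.002 0.03 0 0 0 0.5; -0.0005 -0.002 0.055 0 0 0 0.4; -0.0005 -0.002 0.066 0 0 0 0.35; -0.0005 -0.002 0.066 0 0 0 0.3; -0.0005 -0.002 0.066 0 0 0 0.3'; python3 - <<'E'
from h import *
import cv2
s=read_state();print(s['position'],s['force'],s['moment'],s['opening'])
p,d=capture('side')
cv2.imwrite('pics/side8.png',np.clip(cv2.resize(p[150:290,300:460,::-1],None,fx=4,fy=4,interpolation=cv2.INTER_CUBIC)*1.6,0,255).astype(np.uint8))
E
```

```text
time_s: 10.58
position: [0.6373, 0.1025, 0.1131]
tcp_rot: [[0.618, 0.786, 0.002], [0.786, -0.618, -0.0], [0.001, 0.002, -1.0]]
force: [-0.1, 0.4, 0.8]
opening: 0.309
[0.63729944 0.10251109 0.11306089] [-0.14599664  0.42365     0.79509049] [-0.04606665  0.03001726 -0.02800194] 0.30898802646102924
```

View pics/side8.png

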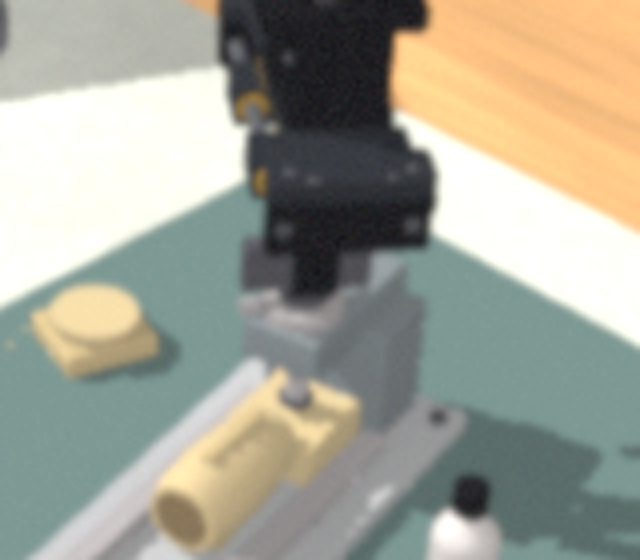

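```bash
python3 -m jog '-0.0005 -0.001 0 0 0 0 0.2; -0.0005 -0.001 0 0 0 0 0.1; -0.0005 -0.001 0 0 0 0 0; -0.0005 -0.001 0 0 0 0 0;-0.0005 -0.001 0 0 0 0 0;-0.0005 -0.001 0 0 0 0 0'; python3 - <<'E'
from h import *
s=read_state();print(s['position'],s['force'],s['moment'],s['opening'],s['opening']*.087)
E
```

```text
time_s: 11.38
position: [0.6352, 0.1025, 0.1123]
tcp_rot: [[0.618, 0.787, -0.0], [0.787, -0.618, -0.0], [-0.0, 0.0, -1.0]]
force: [-2.3, -2.3, 5.1]
opening: 0.113
[0.63521675 0.10250948 0.11232987] [-2.31746332 -2.31738534  5.05602985] [-0.37435296  0.37122906 -0.03591931] 0.11289930232596118 0.009822239302358622
```

Gripped: the opening is 9.8 mm on the 10 mm bar. I'll turn clockwise in small steps and watch the moment.

```bash
cat > st.py <<'E'
from h import *
s=read_state();print(np.round(s['position'],4),'yaw',np.degrees(np.arctan2(s['tcp_rot'][1,0],s['tcp_rot'][0,0])).round(2),'F',s['force'].round(2),'M',s['moment'].round(4),'op',round(s['opening'],3),'q6',s['joint_positions'][5].round(1),'tau6',s['tau'][5].round(3))
E
python3 st.py
python3 -m jog '0 0 0 0 0 5 0; 0 0 0 0 0 10 0;0 0 0 0 0 15 0; 0 0 0 0 0 20 0; 0 0 0 0 0 20 0' >/dev/null; python3 st.py
python3 -m jog '0 0 0 0 0 5 0; 0 0 0 0 0 10 0;0 0 0 0 0 15 0; 0 0 0 0 0 20 0; 0 0 0 0 0 20 0'>/dev/null; python3 st.py
```

```text
[0.6352 0.1025 0.1123] yaw 51.86 F [-2.32 -2.32  5.06] M [-0.3744  0.3712 -0.0359] op 0.113 q6 -52.6 tau6 -0.024
[0.6353 0.1026 0.1123] yaw 31.9 F [-1.92 -1.89  5.06] M [-0.3958  0.4072 -0.0293] op 0.113 q6 -32.6 tau6 0.083
[0.6354 0.1026 0.1123] yaw 11.9 F [-2.27 -2.13  5.19] M [-0.4297  0.4368 -0.06  ] op 0.11 q6 -12.6 tau6 0.059
```

```bash
python3 -m jog '0 0 0 0 0 5 0; 0 0 0 0 0 10 0;0 0 0 0 0 10 0' >/dev/null; python3 st.py
python3 -m jog '0 0 0 0 0 5 0; 0 0 0 0 0 10 0; 0 0 0 0 0 10 0'>/dev/null; python3 st.py;python3 -m jog '0 0 0 0 0 5 0; 0 0 0 0 0 10 0; 0 0 0 0 0 10 0'>/dev/null; python3 st.py;
python3 - <<'E'
from h import *
import cv2
p,d=capture('side')
cv2.imwrite('pics/side9.png',np.clip(cv2.resize(p[180:280,320:440,::-1],None,fx=6,fy=6,interpolation=cv2.INTER_CUBIC)*1.6,0,255).astype(np.uint8))
p,d=capture('wrist');cv2.imwrite('pics/w9.png',np.clip(p[:,:,::-1]*1.3,0,255).astype(np.uint8))
E
```

```text
[0.6355 0.1026 0.1123] yaw 1.93 F [-2.9  -1.93  5.19] M [-0.4243  0.3843 -0.0863] op 0.111 q6 -2.7 tau6 0.064
[0.6355 0.1026 0.1123] yaw -8.07 F [-1.62 -1.55  4.81] M [-0.3821  0.3487 -0.0889] op 0.111 q6 7.3 tau6 0.06
[0.6356 0.1026 0.1123] yaw -18.04 F [-1.44 -2.51  4.69] M [-0.4451  0.4048 -0.0601] op 0.115 q6 17.3 tau6 0.067
```

View pics/side9.png

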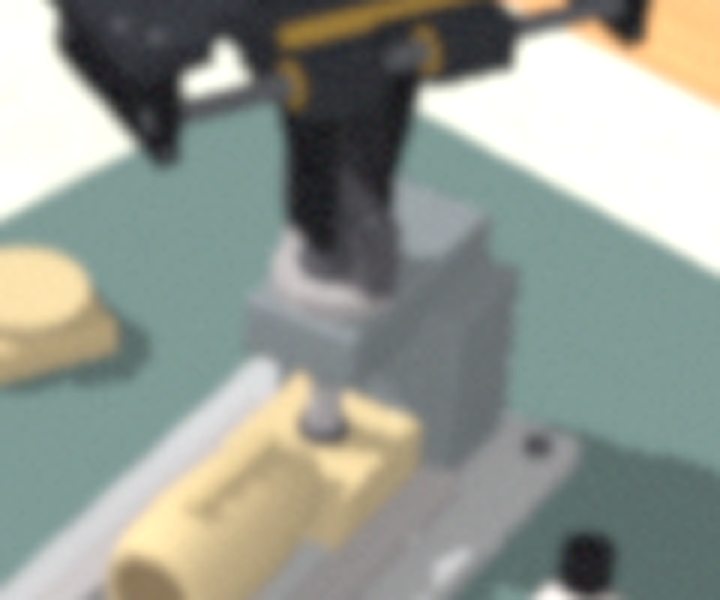

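View pics/w9.png

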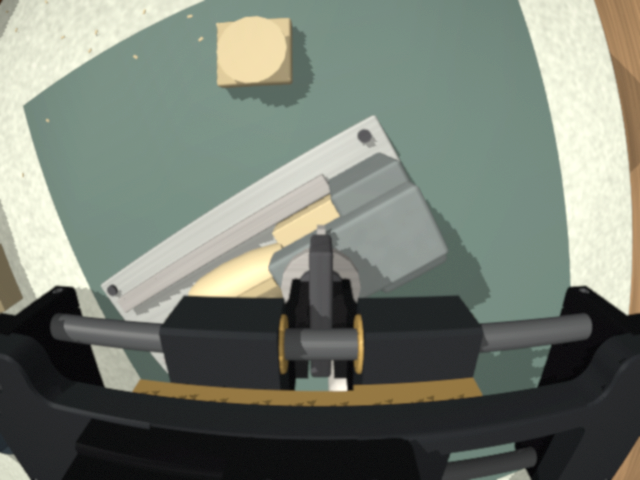

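The wrist picture shows the collar's pointer at (321,230), right under the wing end at (321,237), so there's no slip yet after 70°. I'll continue in steps of 5-10°.

```bash
for i in 1; do python3 -m jog '0 0 0 0 0 5 0; 0 0 0 0 0 10 0; 0 0 0 0 0 10 0'>/dev/null; python3 st.py;python3 -m jog '0 0 0 0 0 5 0; 0 0 0 0 0 5 0'>/dev/null; python3 st.py; python3 -m jog '0 0 0 0 0 5 0; 0 0 0 0 0 5 0'>/dev/null; python3 st.py; done
python3 - <<'E'
from h import *
import cv2
p,d=capture('side');a=cv2.resize(p[200:280,330:430,::-1],None,fx=4,fy=6,interpolation=cv2.INTER_CUBIC)
q,d=capture('wrist');b=cv2.resize(q[210:310,265:375,::-1],(400,480),interpolation=cv2.INTER_CUBIC)
cv2.imwrite('pics/c10.png',np.clip(np.hstack([a,b])*1.4,0,255).astype(np.uint8))
E
```

```text
[0.6356 0.1025 0.1123] yaw -28.04 F [-1.28 -2.66  4.99] M [-0.402   0.3297 -0.0426] op 0.115 q6 27.3 tau6 0.06
[0.6357 0.1025 0.1123] yaw -33.04 F [-1.85 -2.7   5.6 ] M [-0.4115  0.386  -0.0151] op 0.112 q6 32.3 tau6 0.06
[0.6357 0.1025 0.1123] yaw -37.99 F [-1.71 -1.63  5.57] M [-0.5071  0.3719  0.0383] op 0.113 q6 37.3 tau6 0.127
```

View pics/c10.png

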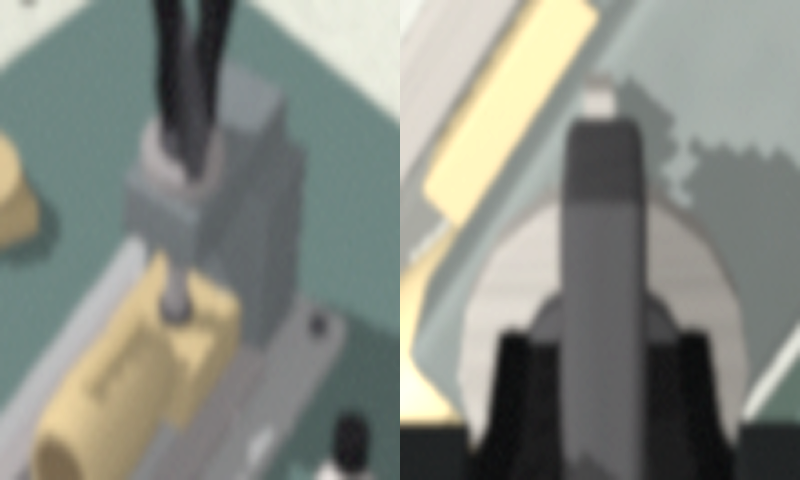

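At 90° of turn the joint-6 torque jumped from 0.06 to 0.127 N m, so the ram is tight and slip is beginning. I'll take 10° more and then check the pointer.

```bash
python3 -m jog '0 0 0 0 0 5 0; 0 0 0 0 0 5 0'>/dev/null; python3 st.py; python3 -m jog '0 0 0 0 0 5 0; 0 0 0 0 0 5 0'>/dev/null; python3 st.py
python3 - <<'E'
from h import *
import cv2
q,d=capture('wrist');b=cv2.resize(q[210:310,265:375,::-1],(660,600),interpolation=cv2.INTER_CUBIC)
cv2.imwrite('pics/c11.png',np.clip(b*1.4,0,255).astype(np.uint8))
E
```

```text
[0.6357 0.1025 0.1123] yaw -42.99 F [-1.73 -2.14  4.78] M [-0.4869  0.379   0.0329] op 0.114 q6 42.3 tau6 0.118
[0.6357 0.1025 0.1123] yaw -48.0 F [-0.96 -2.42  4.88] M [-0.4608  0.3705  0.0302] op 0.111 q6 47.3 tau6 0.119
```

View pics/c11.png

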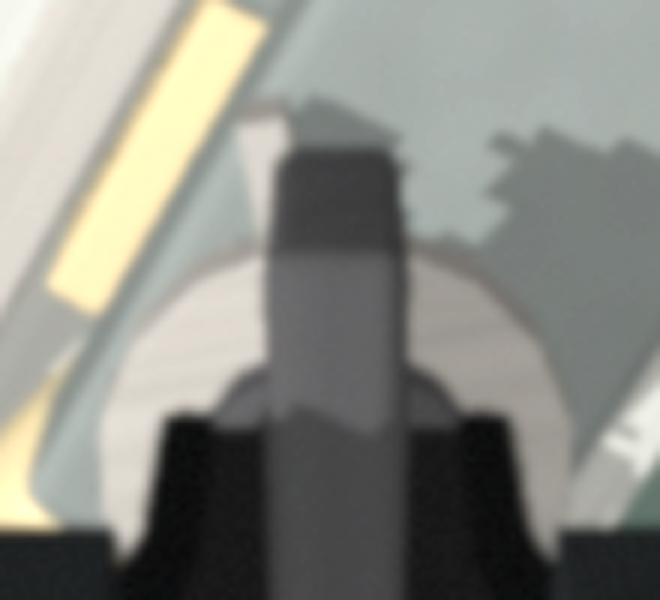

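Slip is confirmed: the torque is flat and the pointer's tip at (262,110) lags the wing's centreline (335) by about 0.2 rad. I'll take 10° more for a slip of about 0.37 rad, then release.

```bash
python3 -m jog '0 0 0 0 0 5 0; 0 0 0 0 0 10 0; 0 0 0 0 0 10 0'>/dev/null; python3 st.py; python3 -m jog '0 0 0 0 0 0 0.2; 0 0 0 0 0 0 0.3; 0 0 0 0 0 0 0.3; 0 0 0 0 0 0 0.3'; python3 -m jog '0 0 -0.02 0 0 0 0.3; 0 0 -0.05 0 0 0 0.3; 0 0 -0.075 0 0 0 0.3;0 0 -0.075 0 0 0 0.3'
python3 - <<'E'
from h import *
import cv2
q,d=capture('wrist');cv2.imwrite('pics/w12.png',np.clip(q[:,:,::-1]*1.3,0,255).astype(np.uint8))
b=cv2.resize(q[180:310,255:385,::-1],(600,600),interpolation=cv2.INTER_CUBIC)
cv2.imwrite('pics/c12.png',np.clip(b*1.4,0,255).astype(np.uint8))
E
python3 st.py
```

```text
[0.6357 0.1024 0.1123] yaw -57.99 F [-1.4  -2.43  5.43] M [-0.4914  0.4141  0.072 ] op 0.113 q6 57.3 tau6 0.12
time_s: 16.25
position: [0.6352, 0.1029, 0.1117]
tcp_rot: [[0.528, -0.849, -0.0], [-0.849, -0.528, 0.0], [-0.0, 0.0, -1.0]]
force: [-0.1, 0.2, 0.1]
opening: 0.291
time_s: 16.75
position: [0.637, 0.1028, 0.1891]
tcp_rot: [[0.528, -0.849, 0.005], [-0.849, -0.528, 0.0], [0.003, -0.005, -1.0]]
force: [0.4, -0.9, -0.4]
opening: 0.293
[0.6357 0.1028 0.1875] yaw -58.14 F [-0.16  0.48 -0.97] M [-0.0524  0.1996  0.0055] op 0.302 q6 57.4 tau6 0.001
```

View pics/c12.png

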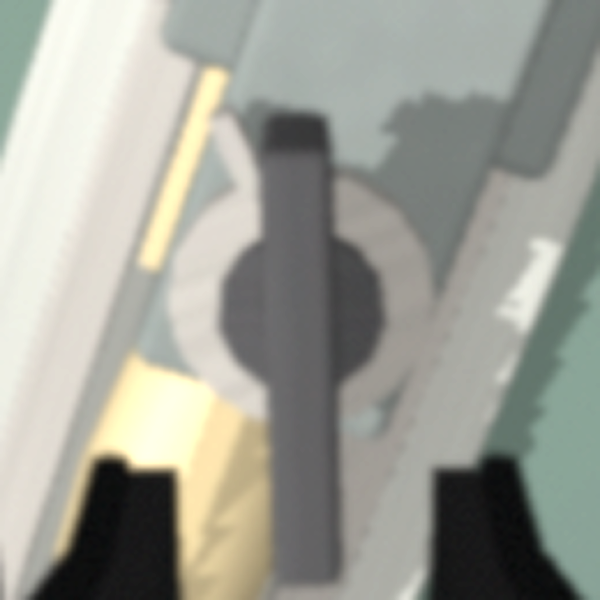

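The wing is free. The pointer's tip at (220,118) is about 23° (0.4 rad) behind the wing, measured about the collar's centre at (302,297). I'll move clear and do a final check.

```bash
python3 -m jog '0 0 -0.04 0 0 0 0.3; 0 0 -0.06 0 0 0 0.3; 0 0.05 -0.06 0 0 0 0.3; 0 0.1 -0.06 0 0 0 0.3; 0 0.1 -0.06 0 0 0 0.3'
python3 - <<'E'
from h import *
import cv2
a=np.radians(11.8)
p,d=capture('side')
W=cloud(d,camera_info('side'));P=W-[.635,.1015,0];C=np.stack([P[...,0]*np.cos(a)+P[...,1]*np.sin(a),-P[...,0]*np.sin(a)+P[...,1]*np.cos(a),P[...,2]],-1)
for x in silhouettes('casting','side')[:3]:
    q=C[x['region']&(d>0)];print(x['score'],np.percentile(q,2,axis=0).round(4),np.percentile(q,98,axis=0).round(4))
for l in('plug','saw','glue'): print(l,[(np.round(x['centre'],3).tolist(),round(x['score'],2)) for x in spot_in(l,'side')])
cv2.imwrite('pics/side13.png',np.clip(cv2.resize(p[180:330,280:440,::-1],None,fx=4,fy=4,interpolation=cv2.INTER_CUBIC)*1.6,0,255).astype(np.uint8))
E
python3 st.py
```

```text
time_s: 17.42
position: [0.5456, 0.0492, 0.2449]
tcp_rot: [[0.526, -0.85, -0.007], [-0.85, -0.526, 0.001], [-0.004, 0.006, -1.0]]
force: [0.6, 0.5, -0.8]
opening: 0.298
0.97 [-0.2362 -0.2695  0.0053] [-0.1132 -0.1894  0.0494]
0.86 [-0.3837  0.102   0.0009] [-0.2991  0.2686  0.0647]
0.69 [-0.1065 -0.0252  0.0195] [0.0201 0.022  0.0611]
plug [([0.62, 0.243, 0.02], 0.55), ([0.609, -0.033, 0.039], 0.53)]
saw [([0.488, 0.484, 0.011], 0.89), ([0.626, 0.096, 0.136], 0.29)]
glue [([0.607, -0.03, 0.039], 0.9), ([0.563, 0.078, 0.01], 0.74)]
[0.5515 0.0503 0.2465] yaw -58.12 F [ 1.42 -0.49  0.45] M [-0.1024  0.1417  0.0192] op 0.301 q6 51.8 tau6 0.001
```

View pics/side13.png

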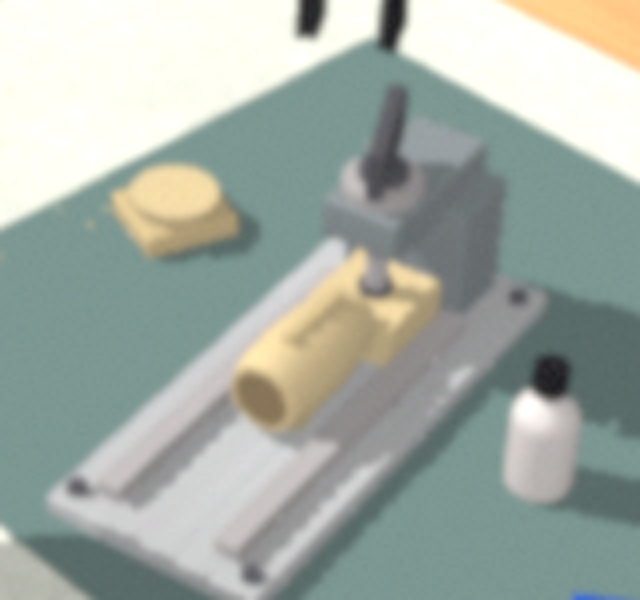

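The casting is home under the ram, the fingers are clear, and the plug and glue are where they were. Handing in.

```bash
python3 -m jog '0 0 0 0 0 0 0.3; 0 0 0 0 0 0 0.3'|head -2; python3 -c "
from rig import hand_in;print(hand_in())"
```

```text
time_s: 17.92
position: [0.5508, 0.0503, 0.2467]
the job is handed in; nothing more can be done
None
```

The casting is clamped home against the back stop and the thumbscrew is tightened just past its first slip. I let go of everything and handed in at 17.9 s; the hand-in reported no verdict.

- **Pushing home:** I pushed the casting by its nose, with the fingers shut, until it stalled against the stop at about 8 N. The last pictures put the nose at clamp x of about -106 mm, where home is -105 mm, with the block under the ram.
- **Tightening:** I pinched the wing and turned it 110° clockwise. The joint-6 torque rose from 0.06 to about 0.12 N m at about 90° and then stayed flat. The collar's pointer ended about 0.4 rad behind the wing, inside the 0.10–0.85 rad window.
- **Bystanders:** The plug and saw were found within about 5 mm of where they started. The glue had no side-camera reading at the start to compare, but it stands in the same place in the pictures.
- **Not measured:** I could not measure the ram's force on the casting directly. That it exceeds 4 N rests on the torque rise and the slip.
- **What disagreed:** Both cameras showed the fingertips about 10 mm behind the reported TCP, not 19 mm ahead of it as the description says. Because of this my first push passed just over the pod without moving it. I corrected the height and pushed again.

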